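Hold the loose drawer front for the colleague with the screws

TASK

Take the wider drawer front out of the notched rack, stand it on the plywood board across the open end of the clamped drawer box, knobs outward and centred, and press it square against the box with a steady push of about 10 N (5 to 16 N will do; never over 30 N), so that a colleague can screw it on from inside. Keep the push steady for two seconds and finish while still gripping and pressing: do not let go. Leave the narrower front and the other things lying about where they are.

Things in the scene. Friction and masses are not known exactly. Their poses are not given: they have to be found in the camera images.
- wide_front: The wanted wooden drawer front: upright panel 250 mm wide (y), 16 thick (x), 95 tall (z), 0.18 to 0.34 kg. Origin: middle of its underside. Outer face (-x) has two round knobs, 26 mm across, 26 mm out, 72 mm either side of the middle, 47 mm up; between them both faces are flat. Starts on its long edge in an outer slot of the rack, knobs towards the robot. Grip the middle of its top edge.
- wide_front_back_l (a point): Point on the back face of the wide front, 107 mm to its left (+y) of the middle and 45 mm above its lower edge: comes against the end of the left drawer side.
- wide_front_back_r (a point): The same at 107 mm to its right (-y): comes against the end of the right drawer side.
- drawer: Immovable wooden drawer box without front: 226 mm wide (y), 240 deep (x), sides 80 tall and 12 thick, open at top and front. Origin: middle of the open end at the underside, which lies on the board; x into the box, y left, z up. The front is right with its origin at (-8, 0, 0) mm here, axes parallel: 12 mm past each side, 15 mm above them.
- board: Plywood board 410 x 280 mm, 15 mm thick, fixed to the bench under the box; its top (15 mm up) reaches 70 mm out before the open end. Origin on the bench under the middle of the open end, axes as the box's. At its far end a fence and two F-clamps, up to 125 mm above the bench, hold the back of the box; they reach no more than 50 mm over it.
- rack: Fixed notched wooden rack 190 mm long (its x), 86 mm wide (its y), 38 mm high, with three slots across it at x = -60, 0 and +60 mm, each 18 mm wide with its floor 12 mm above the bench. Origin at the middle of its underside.
- narrow_front: A similar drawer front of another drawer, 170 mm wide, 72 mm tall, 16 mm thick, two knobs, in the other outer slot of the rack. Not wanted. Origin at the middle of its underside.
- spray_bottle: Standing trigger spray bottle, 68 mm across, 198 mm tall, to the right of the board. Origin at the middle of its underside. Leave alone.
- screwdriver: Screwdriver, 200 mm long, lying on the bench beyond the rack. Origin under its middle, handle to -x. Leave alone.
- tape_roll: Roll of tape lying flat, 96 mm across, 48 mm tall, to the left of the rack. Origin at the middle of its underside. Leave alone.
- screw_tray: Small open tray of screws, 95 x 65 x 24 mm, near the robot to the right of the board. Origin at the middle of its underside. Leave alone.
- bracket_gap (a point): Middle of the box's open end, 48 mm above its underside. Steel corner brackets inside the side ends (flush, for the screws) leave 150 mm free between them, so that a finger may reach in behind the front. The plywood bottom is 10 to 15 mm above the underside. The box is rigid: once touching, only the arm gives (some 5 to 10 N per mm).

How it is judged:
By the outcome, as a careful person would: the job done as asked, in the order asked, and still so for the second after the job is handed in, while the arm keeps its last pose, push and grip.
It also fails if it takes over 51 s, if anything falls off the work surface, if the arm or the gripper's body presses on something with over 40 N, if the wrist force passes 120 N, or if a joint passes its speed limit or range.

ROBOT

A 6-joint arm with a two-finger parallel gripper is mounted at the origin on the work surface. World frame = base frame: x ahead of the robot, y to its left, z up, the work surface at z = 0. Lengths are in m, angles in degrees, forces in N, time in s.
With the tool pointing down it reaches from about 0.25 to 0.725 m from the base axis. Payload 9.7 kg.
Tool frame: the origin (TCP) lies between the finger pads; the fingertips stand 25 mm ahead of it and the grasp point (between the pads) lies 6 mm ahead of it; z points along the fingers, y is the line along which they close (so a half turn about z gives the same grasp; the last joint's range is limited). The gripper opens to 85 mm and grips with 20 to 120 N. Pads are 22 mm wide; open, the fingers measure 114 mm over their backs; the gripper's body (76 mm by 85 mm) begins 54 mm behind the grasp point. The pads swing forward as they close: fully open they stand 13 mm farther back than shut.
Start: joints at [72.708, 4.979, 10.078, 95.1, 0, 90], TCP at [0.163, 0.525, 0.256] pointing down, gripper open.
Joint ranges: [-179.16, 179.16], [-48.56, 103.87], [-65.8, 70.77], [-126.05, 130.52], [-82.76, 87.17], [-180, 180]. Speed limits (degrees/s): [127.2, 127.2, 147.25, 180, 180, 180].

INTERFACE

Orientations are given as [roll, pitch, yaw] about the fixed x, y, z axes, in that order (R = Rz(yaw) Ry(pitch) Rx(roll)).
In Python, from workcell import bot, eyes, job_done gives the robot as it stands (bot), with the cameras (eyes) and the job as plain functions.
- The arm moves only by the shell command python3 drive.py 'ROWS' [FORCE]. ROWS is rows parted by semicolons, their numbers by spaces, 1 to 5 of them, each of 5 numbers: dx, dy, dz in m, then a turn about the tool's z in degrees, then the finger opening in m; each row is the pose to reach, as a shift and turn from the pose commanded when the command began, along the tool's axes at that moment; what a row does not reach only later rows make up. A row lasts 1/12 s, in which the tool goes at most 0.0417 m and 7.16 degrees, less where a joint would pass 70% of its speed; a pose out of reach is approached as far as the arm can. The fingers move at their own pace and stop on an object; FORCE is the grip in N (left out, the last holds). Time passes only in rows, so rows that do not move let the fingers close. It prints the time, the measured TCP pose, the force, the opening and the grip force at its end.
- bot.get_obs(): the state, without advancing time (a new reading comes with each control period).
- eyes.camera(name): name is "side" or "top"; returns the picture (400x640x3 uint8, blue, green, red); there is no depth.
- eyes.camera_info(name): a dict with "mtx" (3x3 intrinsics, pixels), "extrinsics" (4x4, takes a point from camera to world coordinates). Camera axes: x right, y down, z forward; pixel columns grow to the right and rows downward; lengths in m; the calibration is good to about 2 mm. A picture is of the moment at which its call begins. camera_info takes no time and is no camera call.
- job_done(): hands the job in; it is judged then, once.
The state is a dict: "time": time; "q": joint angles; "qd": joint speeds; "joint_efforts": joint torques, N m; "ee_pos": TCP position; "tcp_rot": TCP orientation; "wrist_force": force on the tool from outside, world axes, zero at the start; "torque": the same for the moment, N m; "opening": finger opening in m; "grasp_force": force on a finger pad.
Only numpy, scipy, OpenCV 4.12 (cv2) and the standard library are available. Lean on these libraries where they do the work, as an engineer would, in place of code of your own. Each camera call takes 0.05 s, during which the arm holds its last target. There are 200 camera calls.

## Working session

There is one attempt and no reset: what is moved stays moved. The work goes in short steps, Python scripts to look and compute and a shell command to move; the robot and the scene stay as the last step left them, time stands still between calls to the robot, and variables do not carry over. Pictures are saved under pics/ and viewed, at most 10 in all, crops included, and the job is handed in when it is done.

```bash
ls; mkdir -p pics; python3 - <<'E'
from workcell import bot, eyes, job_done
import cv2
for n in("top","side"):
    cv2.imwrite(f"pics/{n}0.png",eyes.camera(n)); i=eyes.camera_info(n); print(i["mtx"],i["extrinsics"])
o=bot.get_obs();print(o["time"],o["ee_pos"],o["tcp_rot"],o["opening"],o["wrist_force"])
E
```

```text
drive.py
pics
workcell.py
[[465.83017429   0.         315.44623573]
 [  0.         465.83017429 201.72485446]
 [  0.           0.           1.        ]] [[ 0.0475857  -0.97531206  0.21564317  0.22663792]
 [-0.99885549 -0.04750658  0.00555314  0.00860215]
 [ 0.00482842 -0.21566062 -0.97645644  1.56001416]
 [ 0.          0.          0.          1.        ]]
[[456.25385061   0.         326.13108236]
 [  0.         456.25385061 197.20386347]
 [  0.           0.           1.        ]] [[-0.99164789 -0.08276377  0.09891721  0.37778522]
 [-0.12869933  0.68507282 -0.71701584  1.13856317]
 [-0.00842256 -0.72375782 -0.69000266  1.13998139]
 [ 0.          0.          0.          1.        ]]
0.1 [0.16341437 0.52497784 0.25565775] [-1.79931931e+02 -1.51873861e-04  1.62709878e+02] 0.08498239799125207 [ 0.94719325  0.58676794 -0.00514119]
```

View pics/top0.png

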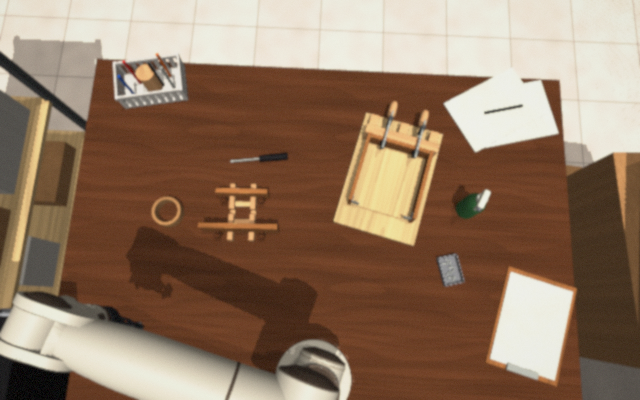

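View pics/side0.png

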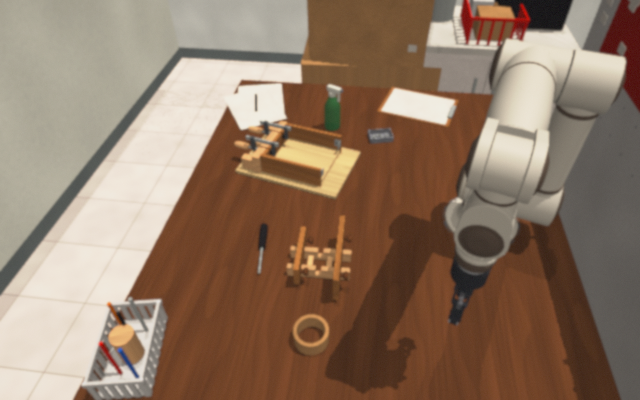

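The top picture shows the wide front in the near slot of the rack, about (198–277, 226), with the narrow one beyond it at about (242, 191). The board spans about (335–442, 113–245), with the box's open end near (350–410, 203–217). I'll enlarge both areas.

```bash
python3 - <<'E'
import cv2,numpy as np
t=cv2.imread("pics/top0.png");s=cv2.imread("pics/side0.png")
r=lambda a,f:cv2.resize(a,None,fx=f,fy=f,interpolation=cv2.INTER_CUBIC)
a=r(t[175:250,190:290],4);b=r(t[180:250,330:430],4)
cv2.imwrite("pics/tc.png",np.vstack([a,b]))
a=r(s[205:305,280:365],5);b=r(s[125:205,280:365],5)
cv2.imwrite("pics/sc.png",np.hstack([a[:,:400],np.vstack([b,np.zeros((100,425,3),np.uint8)])[:, :400]]))
E
```

```text
(no output)
```

View pics/tc.png

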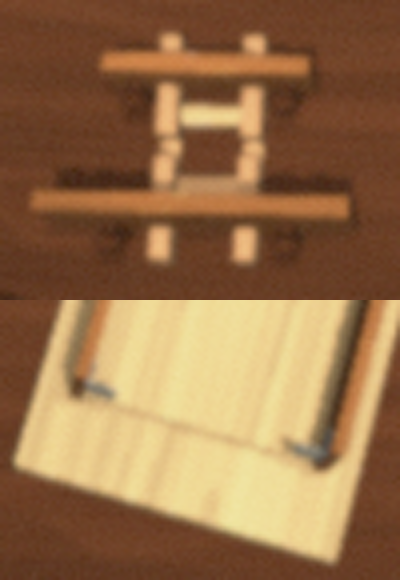

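View pics/sc.png

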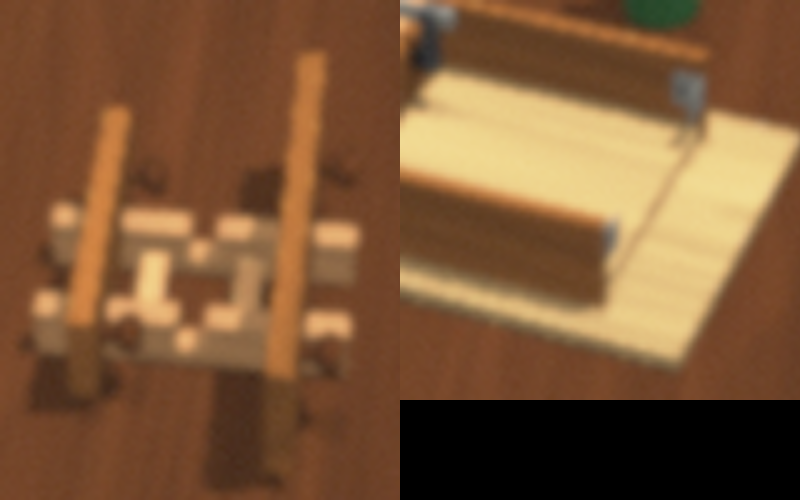

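The crops show the wide front's top edge running from crop (31,199) to (349,208), i.e. full-image (197.8,224.8) to (277.3,227). The front corners of the board are at about (333.8,221.5) and (414.2,245.5), and the box side ends are near (349,203) and (412,216). Next I'll measure these by colour masks.

```bash
cat >h.py <<'E'
import cv2,numpy as np
from workcell import bot, eyes, job_done
def cast(n,px,z):
    i=eyes.camera_info(n);E=i["extrinsics"];px=np.atleast_2d(px).astype(float)
    d=np.c_[px,np.ones(len(px))]@np.linalg.inv(i["mtx"]).T@E[:3,:3].T
    return E[:3,3]+d*((z-E[2,3])/d[:,2])[:,None]
def proj(n,P):
    i=eyes.camera_info(n);E=i["extrinsics"]
    p=(np.atleast_2d(P)-E[:3,3])@E[:3,:3]@i["mtx"].T
    return p[:,:2]/p[:,2:]
def mask(img,lo,hi):
    return cv2.inRange(cv2.cvtColor(img,cv2.COLOR_BGR2HSV),lo,hi)
def rect(w):  # centre, long-axis direction, dims from world xy (mm)
    (c,d,a)=cv2.minAreaRect((w[:,:2]*1000).astype(np.float32)); return c,d,a
E
python3 - <<'E'
from h import *
for n in("top","side"):
    im=cv2.imread(f"pics/{n}0.png");hsv=cv2.cvtColor(im,cv2.COLOR_BGR2HSV)
    P=[(237,225),(215,225),(254,191),(380,180),(360,225),(424,190),(300,240),(237,231)] if n=="top" else [(340,235),(337,265),(302,240),(335,182),(318,165),(305,150),(290,190)]
    print(n,[hsv[y,x].tolist() for x,y in P])
    print("drawer ends guess")
    m=mask(im,(8,110,135),(17,255,255)); cs,_=cv2.findContours(m,0,1)
    for c in cs:
        if cv2.contourArea(c)>60:
            print("orange",cv2.boundingRect(c),rect(cast(n,c[:,0],.107)),rect(cast(n,c[:,0],.095)))
    m=mask(im,(14,40,120),(30,150,255)); cs,_=cv2.findContours(m,0,1)
    for c in cs:
        if cv2.contourArea(c)>2000:
            a=cv2.approxPolyDP(c,4,True)[:,0]
            for p,w in zip(a,cast(n,a,.015)): print("board",p,w.round(4))
E
```

```text
top [[13, 159, 192], [13, 164, 184], [13, 164, 201], [24, 91, 239], [20, 102, 233], [18, 115, 224], [12, 166, 103], [11, 154, 96]]
drawer ends guess
orange (486, 266, 91, 120) ((200.4873046875, -654.5850830078125), (216.8582305908203, 302.6565856933594), 74.40798950195312) ((200.27137756347656, -660.0621337890625), (218.6492462158203, 305.15606689453125), 74.40799713134766)
orange (151, 196, 30, 30) ((496.189697265625, 491.265380859375), (93.9111099243164, 92.24211883544922), 50.1663932800293) ((498.4158935546875, 495.2516174316406), (94.68669891357422, 93.00389099121094), 50.16632080078125)
orange (198, 195, 79, 35) ((503.5242004394531, 261.84765625), (107.28723907470703, 246.82830810546875), 1.5897828340530396) ((505.81097412109375, 263.9391174316406), (108.17328643798828, 248.86679077148438), 1.5897735357284546)
orange (215, 183, 52, 11) ((580.9722290039062, 259.241455078125), (33.12253952026367, 163.9302215576172), 2.7940821647644043) ((583.8985595703125, 261.3114013671875), (33.39604949951172, 165.2840576171875), 2.7940762042999268)
orange (613, 153, 18, 75) ((637.1007080078125,
[... 5466 characters left out ...]
6] [ 0.7741 -0.2399  0.015 ]
board [318 168] [ 0.5909 -0.1875  0.015 ]
board [320 184] [ 0.5706 -0.0977  0.015 ]
board [262 171] [ 0.8002 -0.1446  0.015 ]
board [260 154] [ 0.8321 -0.2458  0.015 ]
board [285 126] [ 0.7706 -0.4472  0.015 ]
board [280 120] [ 0.801  -0.4892  0.015 ]
board [286 118] [ 0.778  -0.5074  0.015 ]
board [284 111] [ 0.7975 -0.5608  0.015 ]
board [277 126] [ 0.8047 -0.4432  0.015 ]
board [268 126] [ 0.843  -0.4387  0.015 ]
board [269 133] [ 0.8276 -0.3892  0.015 ]
board [261 138] [ 0.8529 -0.3507  0.015 ]
board [266 141] [ 0.8276 -0.3329  0.015 ]
board [256 141] [ 0.8685 -0.3281  0.015 ]
board [256 148] [ 0.8573 -0.282   0.015 ]
board [242 154] [ 0.9033 -0.2373  0.015 ]
```

```bash
python3 - <<'E'
from h import *
# front strip
for n,roi,ax in(("top",(196,218,84,16),0),("side",(330,210,18,75),1)):
    im=cv2.imread(f"pics/{n}0.png")
    big=cv2.resize(im,None,fx=4,fy=4,interpolation=cv2.INTER_CUBIC)
    m=mask(big,(9,120,145),(17,255,255)); k=np.zeros_like(m);x,y,w,h=[4*v for v in roi];k[y:y+h,x:x+w]=255;m&=k
    m=cv2.morphologyEx(m,cv2.MORPH_OPEN,np.ones((5,5)))
    c=max(cv2.findContours(m,0,1)[0],key=cv2.contourArea)[:,0]
    w=cast(n,(c-1.5)/4,.107); print(n,"front",rect(w), rect(cast(n,(c-1.5)/4,.095)))
    if n=="side":
        pass
    # board edges
    m=mask(big,(14,40,120),(30,150,255)); c=[c for c in cv2.findContours(m,0,1)[0] if cv2.pointPolygonTest(c,(1500,720) if n=="top" else (1340,728),False)>0]
    c=max(c,key=cv2.contourArea)[:,0]; w=cast(n,(c-1.5)/4,.015)[:,:2]
    L=np.array([.504,-.045]);R=np.array([.436,-.318]);F=np.array([.902,-.146]);G=F+R-L
    def ln(a,b):
        d=b-a;l=np.linalg.norm(d);d/=l;t=(w-a)@d;s=abs((w-a)@[-d[1],d[0]])
        p=w[(t>.04)&(t<l-.05)&(s<.012)].astype(np.float32)
        v=cv2.fitLine(p,cv2.DIST_HUBER,0,.001,.001).ravel(); return v[2:],v[:2]
    f=ln(L,R);l=ln(L,F);r=ln(R,G)
    X=lambda a,b:a[0]+a[1]*np.linalg.solve(np.c_[a[1],-b[1]],b[0]-a[0])[0]
    A,B=X(f,l),X(f,r); ang=lambda v:np.degrees(np.arctan(v[1]/v[0]))
    print(n,"corners",A,B,np.linalg.norm(A-B),"yaw front",np.degrees(np.arctan(-f[1][0]/f[1][1])),"l,r",ang(l[1]),ang(r[1]))
    yaw=np.radians(-14);print("box origin", (A+B)/2+.07*np.array([np.cos(yaw),np.sin(yaw)]))
# prediction of side ends outer corners
E
```

```text
top front ((467.68963623046875, 260.7134704589844), (34.51786422729492, 248.74778747558594), 1.7496473789215088) ((469.6803894042969, 262.79559326171875), (34.80295944213867, 250.8021240234375), 1.7496472597122192)
top corners [ 0.50157887 -0.04018724] [ 0.42991102 -0.31689098] 0.28583428 yaw front -14.520842 l,r -14.319916 -14.348505
box origin [ 0.53366564 -0.19547364]
side front ((463.2649841308594, 265.1060485839844), (52.056678771972656, 248.38760375976562), 7.077131271362305) ((464.2579040527344, 254.959228515625), (52.66141128540039, 251.2731170654297), 7.077085494995117)Traceback (most recent call last):
  File "<stdin>", line 20, in <module>
  File "<stdin>", line 19, in ln
cv2.error: OpenCV(4.12.0) /io/opencv/modules/imgproc/src/linefit.cpp:50: error: (-215:Assertion failed) count > 0 in function 'fitLine2D_wods'
```

```bash
cat > m.py <<'E'
from h import *
def board(n,im):
    big=cv2.resize(im,None,fx=4,fy=4,interpolation=cv2.INTER_CUBIC)
    m=mask(big,(14,40,180),(30,150,255)); c=max((c for c in cv2.findContours(m,0,1)[0] if cv2.boundingRect(c)[0]>800),key=cv2.contourArea)[:,0]
    w=cast(n,(c-1.5)/4,.015)[:,:2]
    L,R,F=np.array([[.504,-.042],[.436,-.316],[.902,-.146]]);G=F+R-L
    def ln(a,b):
        d=b-a;l=np.linalg.norm(d);d=d/l;t=(w-a)@d;s=abs((w-a)@[-d[1],d[0]])
        p=w[(t>.03)&(t<l*.8)&(s<.012)].astype(np.float32)
        v=cv2.fitLine(p,cv2.DIST_HUBER,0,.001,.001).ravel(); return v[2:],v[:2]
    X=lambda a,b:a[0]+a[1]*np.linalg.solve(np.c_[a[1],-b[1]],b[0]-a[0])[0]
    f=ln(L,R);l=ln(L,F)
    try: r=ln(R,G)
    except cv2.error: r=(R,l[1])
    A,B=X(f,l),X(f,r);ang=lambda v:np.degrees(np.arctan(v[1]/v[0]))
    print(n,"corners",A,B,np.linalg.norm(A-B),"yaws",np.degrees(np.arctan(-f[1][0]/f[1][1])),ang(l[1]),ang(r[1]))
def strip(n,im,roi,along,z):
    x,y,w,h=roi;hs=cv2.cvtColor(im[y:y+h,x:x+w],cv2.COLOR_BGR2HSV).astype(float)
    W=np.clip((hs[...,2]-125)/60,0,1)*(hs[...,1]>140)
    if along==1: W=W.T
    s=W.sum(0);ok=s>2
    i=np.arange(W.shape[1]);c=(W*np.arange(W.shape[0])[:,None]).sum(0)/np.maximum(s,.01)
    pts=np.c_[i,c] if along==0 else np.c_[c,i]
    p=(pts+[x,y])[ok];wd=cast(n,p,z)
    v=cv2.fitLine(wd[:,:2].astype(np.float32),cv2.DIST_HUBER,0,.001,.001).ravel()
    t=np.sort((wd[:,:2]-v[2:])@v[:2]); mid=v[2:]+v[:2]*(t[0]+t[-1])/2
    print(n,"strip mid",mid,"len",t[-1]-t[0],"thick px",np.median(s[ok]),"yaw",np.degrees(np.arctan(-v[0]/v[1])))
if __name__=="__main__":
    t,s=cv2.imread("pics/top0.png"),cv2.imread("pics/side0.png")
    board("top",t);board("side",s)
    strip("top",t,(194,219,88,12),0,.107);strip("side",s,(328,208,22,80),1,.107)
    for o in((.534,-.195),):
      for yaw in(-14.3,):
        a=np.radians(yaw);R=np.array([[np.cos(a),-np.sin(a)],[np.sin(a),np.cos(a)]])
        P=[[*(np.array(o)+R@[0,y]),.095] for y in(.113,.101,-.101,-.113)]
        print(proj("top",P),proj("side",P))
    for n,im in(("top",t),("side",s)):
        b=(342,190,80,40) if n=="top" else (310,125,40,60)
        x,y,w,h=b;cv2.imwrite(f"pics/{n}z.png",cv2.resize(im[y:y+h,x:x+w],None,fx=8,fy=8,interpolation=cv2.INTER_CUBIC))
    cv2.imwrite("pics/zz.png",np.vstack([cv2.imread("pics/topz.png"),np.hstack([cv2.imread("pics/sidez.png")[80:360],np.zeros((280,320,3),np.uint8)])]))
E
python3 m.py
```

```text
top corners [ 0.5046173  -0.04443718] [ 0.43515146 -0.315091  ] 0.27942622 yaws -14.394785 -14.425754 -14.35276
side corners [ 0.5079048  -0.03729178] [ 0.43656883 -0.3107558 ] 0.28261527 yaws -14.620399 -15.060736 -13.919876
top strip mid [0.45927315 0.25896535] len 0.24310420964545912 thick px 4.166666666666666 yaw 1.4831252
side strip mid [0.46209835 0.2653563 ] len 0.24255695717578307 thick px 5.341666666666667 yaw 1.6595421
[[347.34588294 199.68472958]
 [350.92028643 200.75194385]
 [411.5962896  218.8680565 ]
 [415.23118421 219.95333168]] [[321.54572004 169.69230764]
 [322.81388098 167.66067072]
 [342.42160121 136.24843674]
 [343.49192413 134.53374306]]
```

View pics/zz.png

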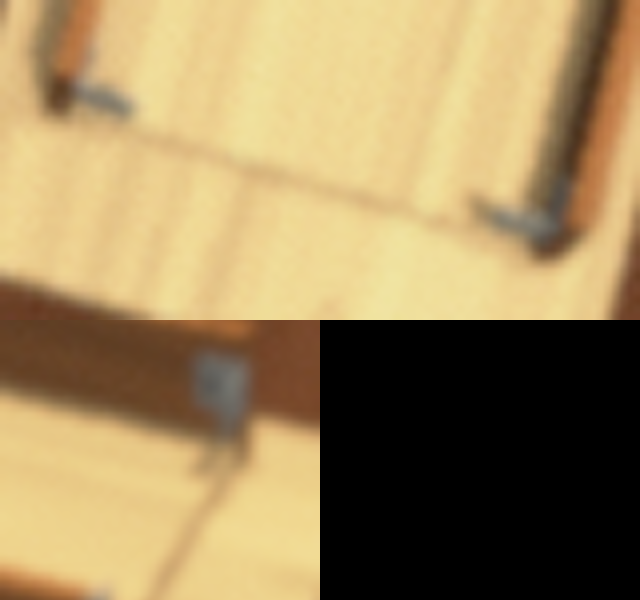

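The two views agree on the geometry, apart from one constant offset between cameras of about (2, 6) mm. Averaged: the front is at (0.461, 0.262) with yaw 1.5°, and the box origin is at (0.539, -0.194) with yaw -14.4°. I'll move over the front.

```bash
cat > d.py <<'E'
import sys,numpy as np
from workcell import bot, eyes, job_done
from scipy.spatial.transform import Rotation as R
g=list(map(float,sys.argv[1:5]));o=bot.get_obs()
r=R.from_euler("xyz",o["tcp_rot"],degrees=True)
print("t",o["time"],"pos",np.round(o["ee_pos"],4),"rot",np.round(o["tcp_rot"],2),"q",np.round(o["q"],1),"F",np.round(o["wrist_force"],1),"open",round(o["opening"],4),"grip",o["grasp_force"])
print("delta",r.inv().apply(np.array(g[:3])-o["ee_pos"]).round(4),"turn",round(-((g[3]-o["tcp_rot"][2]+180)%360-180),2))
E
python3 drive.py '-.181 -.081 .02 35 .085;-.181 -.081 .02 35 .085;-.181 -.081 .02 35 .085;-.181 -.081 .02 35 .085;-.181 -.081 .02 35 .085' 60; python3 d.py .4607 .262 .2 91.5
```

```text
time: 0.52
ee_pos: [0.3136, 0.3919, 0.2357]
tcp_rot: [-180.0, 0.0, 127.3]
wrist_force: [0.6, 1.2, -0.2]
opening: 0.0847
grasp_force: 0.0
t 0.5167 pos [0.3136 0.3919 0.2357] rot [-1.7997e+02  3.0000e-02  1.2732e+02] q [ 51.3  -2.    0.7  92.7  -0.  104. ] F [ 0.6  1.2 -0.2] open 0.0847 grip 0.0
delta [-0.1925  0.0382  0.0358] turn 35.82
```

```bash
python3 drive.py '-.1925 .038 .036 36 .085;-.1925 .038 .036 36 .085;-.1925 .038 .036 36 .085;-.1925 .038 .036 36 .085;-.1925 .038 .036 36 .085';python3 drive.py '0 0 0 0 .085;0 0 0 0 .085' ; python3 d.py .4607 .262 .2 91.5; python3 - <<'E'
from h import *
a=cv2.resize(eyes.camera("top")[150:260,180:310],None,fx=5,fy=5);b=eyes.camera("side")
cv2.imwrite("pics/a1.png",a);cv2.imwrite("pics/s1.png",cv2.resize(b[150:320,230:400],None,fx=3.5,fy=3.5))
E
```

```text
time: 0.93
ee_pos: [0.4616, 0.2626, 0.1994]
tcp_rot: [-180.0, 0.0, 91.5]
wrist_force: [-0.2, -0.4, -0.1]
opening: 0.0847
grasp_force: 0.0
time: 1.1
ee_pos: [0.4607, 0.2635, 0.1993]
tcp_rot: [-179.9, 0.0, 91.7]
wrist_force: [-0.0, 0.3, -0.5]
opening: 0.0849
grasp_force: 0.0
t 1.1 pos [0.4607 0.2635 0.1993] rot [-1.799e+02  5.000e-02  9.173e+01] q [ 29.8   1.6   0.3  88.7   0.  118. ] F [-0.   0.3 -0.5] open 0.0849 grip 0.0
delta [-0.0015 -0.0001 -0.0007] turn 0.23
```

View pics/s1.png

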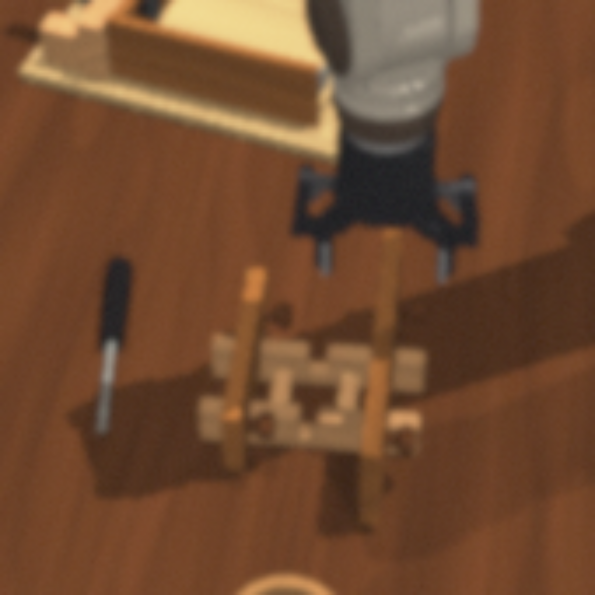

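The side crop shows the open fingertips at about full-image (322.3, 227.7) and (356.6, 229.4), straddling the wide front. I'll use them to check the camera's offset.

```bash
python3 - <<'E'
from h import *
z=.1993-.025+.013
P=[[.4607,.2635,z+d] for d in(-.005,0,.005)]
print(proj("side",P)); print(cast("side",[339.4,228.6],z))
E
```

```text
[[339.66763014 227.74601238]
 [339.68888875 226.55055271]
 [339.71026111 225.34869642]]
[[0.46066606 0.27140419 0.1873    ]]
```

```bash
python3 drive.py '-.003 0 .03 0 .085;-.003 0 .06 0 .085;-.003 0 .09 0 .085;-.003 0 .115 0 .085;-.003 0 .129 0 .085'; python3 drive.py '0 0 0 0 .01;0 0 0 0 .01;0 0 0 0 .01;0 0 0 0 .01;0 0 0 0 .01' 80; python3 d.py .461 .26 .070 91.5
```

```text
time: 1.62
ee_pos: [0.458, 0.2625, 0.0685]
tcp_rot: [-179.8, 0.1, 92.1]
wrist_force: [0.2, -0.1, 0.0]
opening: 0.0849
grasp_force: 0.0
time: 2.03
ee_pos: [0.4607, 0.2625, 0.0728]
tcp_rot: [179.9, -0.1, 91.9]
wrist_force: [-0.0, 0.4, 0.0]
opening: 0.0249
grasp_force: 0.0
t 2.0333 pos [0.4607 0.2625 0.0728] rot [ 1.7988e+02 -6.0000e-02  9.1930e+01] q [ 29.7   2.7 -12.7  74.5   0.  117.8] F [-0.   0.4  0. ] open 0.0249 grip 0.0
delta [-0.0026  0.0002  0.0028] turn 0.43
```

```bash
python3 drive.py '0 0 0 0 .01;0 0 0 0 .01;0 0 0 0 .01;0 0 0 0 .01;0 0 0 0 .01' 80; python3 d.py .461 .26 .070 91.5;  python3 drive.py '0 0 0 0 .01;0 0 0 0 .01' 80; python3 d.py .461 .26 .070 91.5
```

```text
time: 2.45
ee_pos: [0.4608, 0.2624, 0.0726]
tcp_rot: [179.9, -0.1, 91.9]
wrist_force: [-0.7, 0.8, 5.8]
opening: 0.0155
grasp_force: 78.7
t 2.45 pos [0.4608 0.2624 0.0726] rot [ 1.7989e+02 -8.0000e-02  9.1900e+01] q [ 29.7   2.7 -12.7  74.5   0.  117.7] F [-0.7  0.8  5.8] open 0.0155 grip 78.74841213226318
delta [-0.0024  0.0002  0.0026] turn 0.4
time: 2.62
ee_pos: [0.4607, 0.2624, 0.0726]
tcp_rot: [179.9, -0.1, 91.9]
wrist_force: [-0.2, -0.0, 5.7]
opening: 0.0149
grasp_force: 78.7
t 2.6167 pos [0.4607 0.2624 0.0726] rot [ 1.7989e+02 -8.0000e-02  9.1900e+01] q [ 29.7   2.7 -12.7  74.5   0.  117.8] F [-0.2 -0.   5.7] open 0.0149 grip 78.74737858772278
delta [-0.0024  0.0002  0.0026] turn 0.4
```

```bash
python3 drive.py '0 0 -.015 0 .01;0 0 -.04 0 .01;0 0 -.07 0 .01;0 0 -.095 0 .01;0 0 -.095 0 .01' 80; python3 d.py .4972 -.1836 .167 75.6
```

```text
time: 3.03
ee_pos: [0.4617, 0.2627, 0.1717]
tcp_rot: [179.6, -0.2, 91.9]
wrist_force: [1.0, -0.4, -1.4]
opening: 0.0149
grasp_force: 79.2
t 3.0333 pos [0.4617 0.2627 0.1717] rot [179.64  -0.19  91.89] q [ 29.6   1.1  -3.3  85.2   0.  117.8] F [ 1.  -0.4 -1.4] open 0.0149 grip 79.24939155578613
delta [-0.4473  0.0207  0.0034] turn 16.29
```

```bash
python3 drive.py '-.02 .001 0 1 .01;-.05 .002 0 2 .01;-.08 .004 0 3 .01;-.115 .005 0 4 .01;-.15 .007 0 5 .01'; python3 drive.py '-.035 .004 0 1 .01;-.07 .008 0 3 .01;-.105 .012 0 4 .01;-.14 .016 0 5 .01;-.17 .02 0 6 .01'; python3 d.py .4972 -.1836 .167 75.6
```

```text
time: 3.45
ee_pos: [0.4716, 0.111, 0.1657]
tcp_rot: [-180.0, 0.0, 86.9]
wrist_force: [1.1, -0.1, -1.0]
opening: 0.0151
grasp_force: 79.2
time: 3.87
ee_pos: [0.4824, -0.0607, 0.1658]
tcp_rot: [-180.0, 0.0, 80.8]
wrist_force: [0.9, 0.2, -0.6]
opening: 0.0152
grasp_force: 79.1
t 3.8667 pos [ 0.4824 -0.0607  0.1658] rot [-1.7998e+02  1.0000e-02  8.0810e+01] q [-7.2 -4.6 -9.5 85.1 -0.  92. ] F [ 0.9  0.2 -0.6] open 0.0152 grip 79.12078499794006
delta [-0.1189  0.0342 -0.0011] turn 5.21
```

```bash
python3 drive.py '-.03 .009 0 1 .01;-.06 .018 0 3 .01;-.09 .026 0 4 .01;-.11 .032 0 5 .01;-.119 .034 0 5.2 .01';python3 drive.py '0 0 .02 0 .01;0 0 .04 0 .01;0 0 .06 0 .01;0 0 .06 0 .01;0 0 .06 0 .01'; python3 d.py .4972 -.1836 .085 75.6; python3 - <<'E'
from m import *
t=eyes.camera("top");s=eyes.camera("side");cv2.imwrite("pics/t2.png",t);cv2.imwrite("pics/s2.png",s)
a=cv2.resize(t[150:270,320:440],None,fx=3.3,fy=5)[:, :396];b=cv2.resize(s[100:230,270:390],None,fx=3.3,fy=600/130)
cv2.imwrite("pics/c2.png",np.hstack([a,b]))
E
```

```text
time: 4.28
ee_pos: [0.4974, -0.184, 0.1654]
tcp_rot: [-180.0, 0.0, 75.5]
wrist_force: [0.1, -0.2, -1.5]
opening: 0.015
grasp_force: 79.1
time: 4.7
ee_pos: [0.4968, -0.1808, 0.1055]
tcp_rot: [-179.9, -0.0, 75.7]
wrist_force: [-0.4, 1.2, -1.3]
opening: 0.0152
grasp_force: 79.1
t 4.7 pos [ 0.4968 -0.1808  0.1055] rot [-1.7986e+02 -2.0000e-02  7.5730e+01] q [-20.    2.   -9.8  78.4   0.   84.3] F [-0.4  1.2 -1.3] open 0.0152 grip 79.10501718521118
delta [-0.0026  0.0011  0.0205] turn 0.13
```

View pics/c2.png

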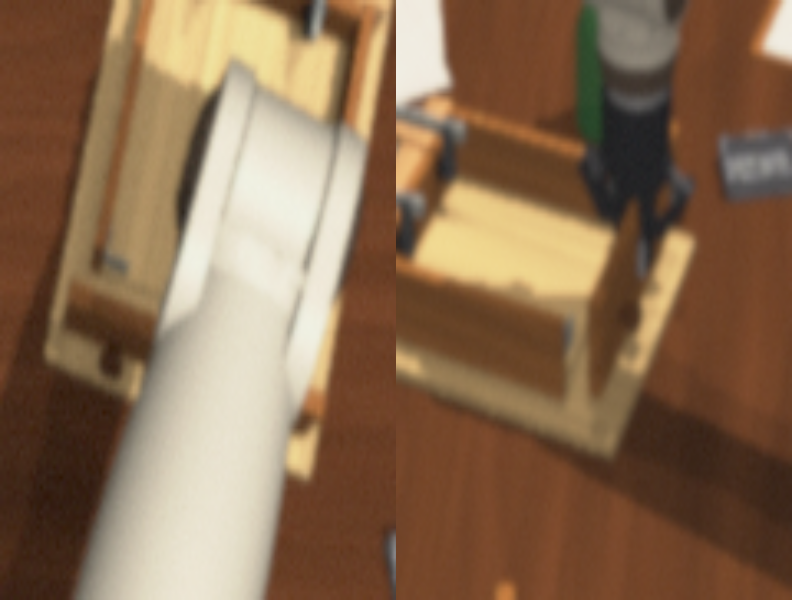

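The crop shows the front held upright about 35 mm before the open end with the knobs outward. The top view has its left end at about (341, 207), past the left box side. I'll lower it to just above the board.

```bash
python3 drive.py '-.001 0 .01 0 .01;-.002 .001 .02 0 .01;-.003 .001 .026 0 .01;-.003 .001 .026 0 .01;-.003 .001 .026 0 .01'; python3 d.py .4972 -.1836 .0756 75.6
```

```text
time: 5.22
ee_pos: [0.4975, -0.1845, 0.0797]
tcp_rot: [-179.9, -0.0, 75.7]
wrist_force: [0.4, 0.5, -3.1]
opening: 0.0149
grasp_force: 79.1
t 5.2167 pos [ 0.4975 -0.1845  0.0797] rot [-1.7993e+02 -1.0000e-02  7.5690e+01] q [-20.4   2.7 -11.9  75.5   0.   84. ] F [ 0.4  0.5 -3.1] open 0.0149 grip 79.10454154014587
delta [ 0.0008 -0.0005  0.0041] turn 0.09
```

```bash
python3 - <<'E'
from m import *
t=eyes.camera("top");s=eyes.camera("side")
f=lambda im,x,y,w,h:cv2.resize(im[y:y+h,x:x+w],None,fx=400/w,fy=300/h,interpolation=cv2.INTER_CUBIC)
cv2.imwrite("pics/c3.png",np.vstack([np.hstack([f(t,325,190,40,30),f(t,390,220,40,30)]),np.hstack([f(s,310,150,60,45),f(s,300,110,60,45)])]))
a=np.radians(-14.35);R=np.array([[np.cos(a),-np.sin(a)],[np.sin(a),np.cos(a)]])
for z in(.019,.114):
  P=[[*(np.array([.4975,-.1845])+R@[x,y]),z] for x,y in((.008,.125),(-.008,.125),(-.008,-.125))]
  print(z,proj("top",P).round(1).tolist(),proj("side",P).round(1).tolist())
E
```

```text
0.019 [[339.5, 211.8], [338.2, 216.2], [410.1, 237.9]] [[328.1, 189.9], [332.3, 191.0], [355.0, 151.1]]
0.114 [[341.2, 206.0], [339.7, 210.7], [416.2, 233.7]] [[328.0, 169.8], [332.3, 170.9], [355.8, 131.5]]
```

View pics/c3.png

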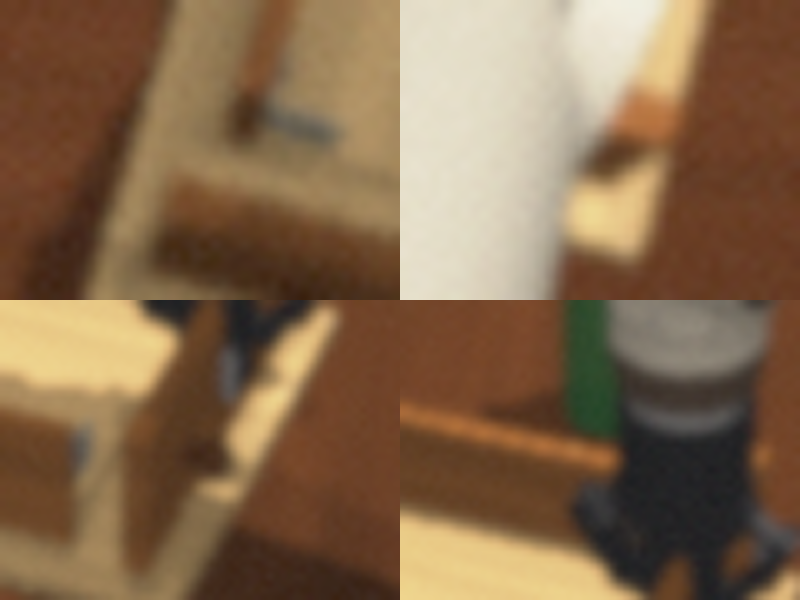

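```bash
python3 - <<'E'
from m import *
a=np.radians(-14.4);R=np.array([[np.cos(a),-np.sin(a)],[np.sin(a),np.cos(a)]])
print(((cast("top",[[342.4,206.8],[341.2,211],[418.4,230.2],[417.5,233.5]],.114)[:,:2]-[.5377,-.1972])@R).round(4))
print(((cast("side",[[329.5,170],[328.5,190.5]],.114)[:1,:2]-[.540,-.1914])@R).round(4))
t=cv2.imread("pics/top0.png")
P=[[*(np.array([.5377,-.1972])+R@[0,y]),.095] for y in(.113,.101,-.101,-.113)];print(proj("top",P).round(1).tolist())
E
python3 d.py .4972 -.1836 .0756 75.6
```

```text
[[-0.0357  0.1228]
 [-0.0498  0.1226]
 [-0.0372 -0.1265]
 [-0.0481 -0.1264]]
[[-0.0403  0.1203]]
[[348.1, 198.5], [351.7, 199.6], [412.3, 217.8], [415.9, 218.9]]
t 5.3167 pos [ 0.4979 -0.1847  0.0805] rot [179.99   0.    75.69] q [-20.4   2.7 -11.8  75.5  -0.   84. ] F [ 0.6 -1.4 -2. ] open 0.0154 grip 79.10441994667053
delta [ 0.0009 -0.001   0.0049] turn 0.09
```

```bash
python3 drive.py '.001 0 .002 0 .01;.0015 0 .004 0 .01;.0015 0 .004 0 .01;.0015 0 .004 0 .01'; python3 d.py .5311 -.1923 .0756 75.6
```

```text
time: 5.65
ee_pos: [0.4982, -0.1831, 0.0762]
tcp_rot: [-180.0, 0.0, 75.7]
wrist_force: [-0.3, -0.9, -1.1]
opening: 0.0148
grasp_force: 79.1
t 5.65 pos [ 0.4982 -0.1831  0.0762] rot [-179.99    0.     75.7 ] q [-20.2   2.8 -12.2  75.   -0.   84.1] F [-0.3 -0.9 -1.1] open 0.0148 grip 79.10451292991638
delta [-0.0008  0.0342  0.0006] turn 0.1
```

```bash
python3 drive.py '0 .006 0 0 .01;0 .013 0 0 .01;0 .02 0 0 .01;0 .027 0 0 .01;0 .027 0 0 .01';python3 drive.py '0 0 .001 0 .01;0 0 .001 0 .01;0 0 .001 0 .01'; python3 d.py .5311 -.1923 .0756 75.6
```

```text
time: 6.07
ee_pos: [0.5258, -0.1902, 0.0762]
tcp_rot: [180.0, 0.0, 75.7]
wrist_force: [-0.2, 0.2, -1.3]
opening: 0.0151
grasp_force: 79.1
time: 6.32
ee_pos: [0.5247, -0.1899, 0.0756]
tcp_rot: [179.9, -0.0, 75.7]
wrist_force: [2.1, -0.5, -0.3]
opening: 0.0149
grasp_force: 79.6
t 6.3167 pos [ 0.5247 -0.1899  0.0756] rot [179.95  -0.    75.7 ] q [-19.9   6.4  -8.4  75.2   0.   84.4] F [ 2.1 -0.5 -0.3] open 0.0149 grip 79.58764314651489
delta [-0.0007  0.0068  0.    ] turn 0.1
```

```bash
python3 drive.py '0 0 .0007 0 .01;0 0 .0007 0 .01;0 0 .0007 0 .01';python3 drive.py '0 0 .0007 0 .01;0 0 .0007 0 .01;0 0 .0007 0 .01'; python3 d.py .5311 -.1923 .0756 75.6
```

```text
time: 6.57
ee_pos: [0.5247, -0.1899, 0.0756]
tcp_rot: [179.9, 0.0, 75.7]
wrist_force: [0.6, 0.5, 7.4]
opening: 0.015
grasp_force: 80.3
time: 6.82
ee_pos: [0.5247, -0.1899, 0.0756]
tcp_rot: [179.9, 0.0, 75.7]
wrist_force: [-1.9, 0.8, 10.4]
opening: 0.0148
grasp_force: 81.1
t 6.8167 pos [ 0.5247 -0.1899  0.0756] rot [1.7988e+02 1.0000e-02 7.5700e+01] q [-19.9   6.3  -8.5  75.1   0.   84.4] F [-1.9  0.8 10.4] open 0.0148 grip 81.12954139709473
delta [-0.0007  0.0068  0.    ] turn 0.1
```

The front now stands on the board: contact came at z = 0.0756, as computed. I'll ease the downward load and advance.

```bash
python3 drive.py '0 .001 -.0008 0 .01;0 .002 -.0008 0 .01;0 .003 -.0008 0 .01;0 .004 -.0008 0 .01;0 .004 -.0008 0 .01'; python3 d.py .5311 -.1923 .0756 75.6; python3 drive.py '0 .0005 0 0 .01;0 .001 0 0 .01;0 .0015 0 0 .01;0 .0015 0 0 .01'; python3 d.py .5311 -.1923 .0756 75.6
```

```text
time: 7.23
ee_pos: [0.5271, -0.1905, 0.0756]
tcp_rot: [-179.9, 0.0, 75.7]
wrist_force: [-6.8, 2.2, 11.0]
opening: 0.0154
grasp_force: 81.0
t 7.2333 pos [ 0.5271 -0.1905  0.0756] rot [-1.799e+02  1.000e-02  7.569e+01] q [-19.9   6.9  -7.9  75.3  -0.   84.4] F [-6.8  2.2 11. ] open 0.0154 grip 81.04442238807678
delta [-0.0007  0.0043  0.    ] turn 0.09
time: 7.57
ee_pos: [0.5285, -0.1909, 0.0756]
tcp_rot: [-179.9, 0.0, 75.7]
wrist_force: [-8.6, 1.8, 12.2]
opening: 0.0152
grasp_force: 81.1
t 7.5667 pos [ 0.5285 -0.1909  0.0756] rot [-1.799e+02  1.000e-02  7.569e+01] q [-19.9   7.1  -7.7  75.4  -0.   84.5] F [-8.6  1.8 12.2] open 0.0152 grip 81.10411405563354
delta [-0.0007  0.0029  0.    ] turn 0.09
```

```bash
python3 drive.py '0 0 -.001 0 .01;0 0 -.001 0 .01;0 0 -.001 0 .01'; python3 d.py .5311 -.1923 .0756 75.6
```

```text
time: 7.82
ee_pos: [0.5294, -0.1911, 0.0756]
tcp_rot: [-180.0, 0.0, 75.7]
wrist_force: [-2.1, 0.0, 2.4]
opening: 0.0151
grasp_force: 79.7
t 7.8167 pos [ 0.5294 -0.1911  0.0756] rot [-179.98    0.     75.7 ] q [-19.8   7.1  -7.6  75.3  -0.   84.5] F [-2.1  0.   2.4] open 0.0151 grip 79.65346813201904
delta [-0.0007  0.0019  0.    ] turn 0.1
```

Down force is now about 2 to 4 N and friction is low. I'll advance gently to contact.

```bash
for i in 1; do python3 drive.py '0 .0005 0 0 .01;0 .001 0 0 .01;0 .001 0 0 .01;0 .001 0 0 .01'; done; python3 drive.py '0 .0005 0 0 .01;0 .001 0 0 .01;0 .001 0 0 .01;0 .001 0 0 .01'; python3 d.py .5311 -.1923 .0756 75.6
```

```text
time: 8.15
ee_pos: [0.5306, -0.1914, 0.0756]
tcp_rot: [-180.0, 0.0, 75.7]
wrist_force: [-2.9, 0.6, 3.0]
opening: 0.0152
grasp_force: 79.9
time: 8.48
ee_pos: [0.5318, -0.1917, 0.0756]
tcp_rot: [180.0, -0.0, 75.7]
wrist_force: [-2.2, 0.6, 2.2]
opening: 0.0151
grasp_force: 79.8
t 8.4833 pos [ 0.5318 -0.1917  0.0756] rot [179.99  -0.    75.7 ] q [-19.8   7.4  -7.3  75.3   0.   84.5] F [-2.2  0.6  2.2] open 0.0151 grip 79.78477835655212
delta [-0.0008 -0.0005  0.    ] turn 0.1
```

```bash
python3 drive.py '0 .0005 0 0 .01;0 .001 0 0 .01;0 .001 0 0 .01;0 .001 0 0 .01'; python3 drive.py '0 .0005 0 0 .01;0 .001 0 0 .01;0 .001 0 0 .01;0 .001 0 0 .01'; python3 d.py .5311 -.1923 .0756 75.6
```

```text
time: 8.82
ee_pos: [0.5324, -0.1919, 0.0756]
tcp_rot: [-180.0, 0.0, 75.7]
wrist_force: [-5.4, 1.2, 3.9]
opening: 0.0151
grasp_force: 79.8
time: 9.15
ee_pos: [0.5325, -0.1919, 0.0756]
tcp_rot: [-179.9, -0.0, 75.7]
wrist_force: [-10.3, 2.2, 5.5]
opening: 0.0152
grasp_force: 80.4
t 9.15 pos [ 0.5325 -0.1919  0.0756] rot [-179.87   -0.     75.7 ] q [-19.8   7.6  -7.   75.5  -0.   84.5] F [-10.3   2.2   5.5] open 0.0152 grip 80.39409399032593
delta [-0.0007 -0.0012  0.    ] turn 0.1
```

```bash
python3 drive.py '0 .0003 0 0 .01;0 .0003 0 0 .01;0 .0003 0 0 .01'; python3 - <<'E'
from h import *
o=bot.get_obs();print(o["wrist_force"],o["torque"],o["ee_pos"])
t=eyes.camera("top");s=eyes.camera("side")
f=lambda im,x,y,w,h:cv2.resize(im[y:y+h,x:x+w],None,fx=400/w,fy=300/h,interpolation=cv2.INTER_CUBIC)
cv2.imwrite("pics/c4.png",np.vstack([np.hstack([f(t,332,180,40,30),f(t,395,205,40,30)]),np.hstack([f(s,290,145,60,45),f(s,310,115,60,45)])]))
E
```

```text
time: 9.4
ee_pos: [0.5325, -0.1919, 0.0756]
tcp_rot: [-179.8, -0.0, 75.7]
wrist_force: [-13.0, 2.8, 6.6]
opening: 0.0152
grasp_force: 80.6
[-12.97420994   2.84524171   6.56988099] [0.57546381 2.09994021 0.19374787] [ 0.53250482 -0.1918882   0.07563138]
```

View pics/c4.png

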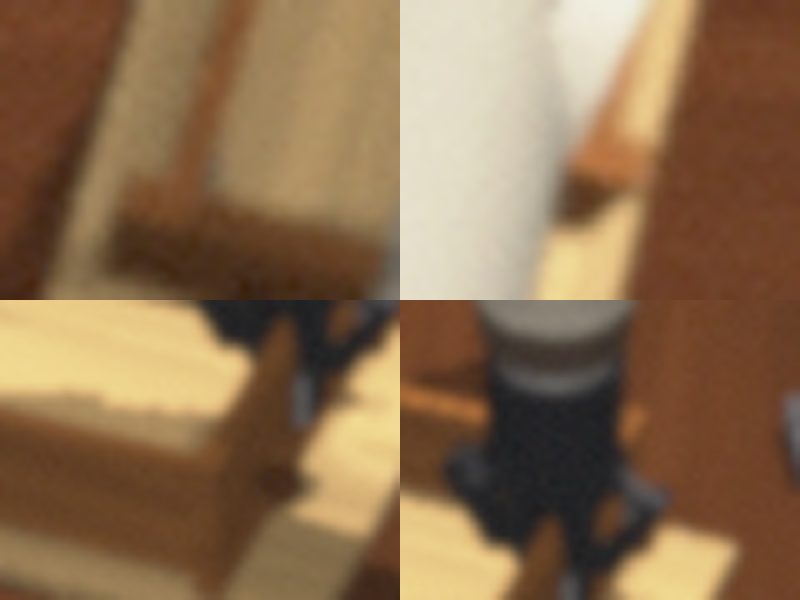

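```bash
python3 - <<'E'
from m import *
a=np.radians(-14.4);R=np.array([[np.cos(a),-np.sin(a)],[np.sin(a),np.cos(a)]])
b=lambda n,p,z,o:((cast(n,p,z)[:,:2]-o)@R).round(4).tolist()
O=[.5377,-.1972]
print("panel",b("top",[[345.2,197.5],[343.5,201.5],[420.3,219.5],[419,223.5]],.110,O))
# box sides: orange ridge rows in initial clean picture, at box x 0.05..0.15
t=cv2.cvtColor(cv2.imread("pics/top0.png"),cv2.COLOR_BGR2HSV).astype(np.float32)
for sgn in(1,-1):
    for x in(.04,.09,.14):
        ys=np.arange(sgn*.107-.02,sgn*.107+.02,.0005)
        P=np.array([[*(np.array(O)+R@[x,y]),.095] for y in ys]);p=proj("top",P).astype(np.float32)
        h=cv2.remap(t,p[:,0],p[:,1],cv2.INTER_LINEAR).reshape(-1,3)
        k=(h[:,0]<16)&(h[:,1]>140)&(h[:,2]>135);print(sgn,x,ys[k].min().round(4) if k.any() else None,ys[k].max().round(4) if k.any() else None)
E
```

```text
panel [[-0.0031, 0.1228], [-0.0172, 0.1243], [-0.0013, -0.1244], [-0.015, -0.1236]]
1 0.04 0.1035 0.113
1 0.09 0.1035 0.1125
1 0.14 0.1035 0.1135
-1 0.04 -0.1105 -0.101
-1 0.09 -0.11 -0.1005
-1 0.14 -0.1105 -0.1005
```

The crop shows the front tight on the left side end, standing on the board. It overhangs equally at both ends to within about 1.5 mm. The yaw moment is small, so both ends bear. I'll trim the push slightly and hold.

```bash
python3 drive.py '0 -.0002 0 0 .01;0 -.0002 0 0 .01;0 -.0002 0 0 .01;0 -.0002 0 0 .01;0 -.0002 0 0 .01'|grep -E 'time|force'
H='0 0 0 0 .01;0 0 0 0 .01;0 0 0 0 .01;0 0 0 0 .01;0 0 0 0 .01'
python3 drive.py '0 0 0 0 .01;0 0 0 0 .01;0 0 0 0 .01;0 0 0 0 .01;0 0 0 0 .01'|grep -E 'time|force'
python3 drive.py '0 0 0 0 .01;0 0 0 0 .01;0 0 0 0 .01;0 0 0 0 .01;0 0 0 0 .01'|grep -E 'time|force'
```

```text
time: 9.92
wrist_force: [-11.7, 2.5, 7.2]
grasp_force: 80.4
time: 10.33
wrist_force: [-11.0, 2.6, 6.9]
grasp_force: 80.4
time: 10.75
wrist_force: [-11.1, 2.6, 6.7]
grasp_force: 80.4
```

```bash
python3 drive.py '0 0 0 0 .01;0 0 0 0 .01;0 0 0 0 .01;0 0 0 0 .01;0 0 0 0 .01'|grep -E 'time|wrist'
python3 drive.py '0 0 0 0 .01;0 0 0 0 .01;0 0 0 0 .01;0 0 0 0 .01;0 0 0 0 .01'|grep -E 'time|wrist'
python3 drive.py '0 0 0 0 .01;0 0 0 0 .01;0 0 0 0 .01;0 0 0 0 .01;0 0 0 0 .01'|grep -E 'time|wrist'
python3 drive.py '0 0 0 0 .01;0 0 0 0 .01;0 0 0 0 .01;0 0 0 0 .01;0 0 0 0 .01'|grep -E 'time|wrist'
python3 drive.py '0 0 0 0 .01;0 0 0 0 .01;0 0 0 0 .01;0 0 0 0 .01;0 0 0 0 .01'
python3 -c "
from workcell import bot, eyes, job_done
o=bot.get_obs();print(o['wrist_force'],o['torque'])
if 7<abs(o['wrist_force'][0])<14: print(job_done())"
```

```text
time: 11.17
wrist_force: [-11.4, 2.2, 7.2]
time: 11.58
wrist_force: [-11.0, 2.9, 6.8]
time: 12.0
wrist_force: [-10.6, 2.2, 6.6]
time: 12.42
wrist_force: [-11.4, 2.0, 7.4]
time: 12.83
ee_pos: [0.5325, -0.1919, 0.0757]
tcp_rot: [-179.9, 0.0, 75.7]
wrist_force: [-10.5, 3.0, 6.7]
opening: 0.015
grasp_force: 80.4
[-10.50887309   2.96831965   6.68658696] [0.46922952 1.88139166 0.23376314]
the job is handed in; nothing more can be done
None
```

I handed the job in at about 13 s: the wide front stands on the board against the drawer box, knobs outward and centred to about 1.5 mm by camera, still gripped and held at a steady push of about 11 N for nearly 3 s.

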